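Wind the slow nut drive and hold the hidden bolt head

ROBOT

A 7-joint arm with a two-finger parallel gripper is mounted at the origin on a cart in front of the work surface, level with it; the furniture and walls round the work are solid. World frame = base frame: x ahead of the robot, y to its left, z up, the work surface at z = 0. Lengths are in m, angles in rad, forces in N, time in s.
With the tool pointing down it reaches from about 0.425 to 0.825 m from the base axis. Payload 3.6 kg.
Tool frame: the origin (TCP) lies between the finger pads, 19 mm behind the fingertips; this is the grasp point; z points along the fingers, y is the line along which they close (so a half turn about z gives the same grasp; the last joint's range is limited). The gripper opens to 93 mm and grips with 3 to 60 N. Pads are 15 mm wide; open, the fingers measure 128 mm over their backs; the gripper's body (75 mm by 188 mm) begins 65 mm behind the grasp point.
Start: joints at [-0.026, 0.615, -0.013, 1.423, 0.008, 1.103, -0.04], TCP at [0.65, 0, 0.237] pointing down, gripper open.
Joint ranges: [-3.12, 3.12], [-0.3, 2.06], [-1.34, 1.32], [0.26, 2.42], [-1.36, 4.5], [0.01, 1.98], [-2.84, 2.84]. Speed limits (rad/s): [2.79, 2.79, 3.14, 3.14, 3.14, 3.14, 3.14].

INTERFACE

Orientations are given as a unit quaternion [w, x, y, z].
In Python, from rig import bot, viewer, probe_bus, ticket gives the robot as it stands (bot), with the cameras (viewer), the readings (probe_bus) and the job (ticket).
- The arm moves only by the shell command python3 inch.py 'ROWS'. ROWS is a JSON object whose key "plan" holds a list of rows, 1 to 12 of them, each of 5 numbers: the finger opening in m, then dx, dy, dz in shares of 0.25 m (1.0 is 0.25 m), then a turn about the tool's z in fractions of the full range, 1 being 2 pi rad; each row is the pose to reach, as a shift and turn from the pose commanded when the command began, along the tool's axes at that moment; what a row does not reach only later rows make up. A row lasts 1/12 s, in which the tool goes at most 0.0417 m and 0.125 rad, less where a joint would pass 70% of its speed; a pose out of reach is approached as far as the arm can. The fingers move at their own pace and stop on an object; the grip force is fixed at half the most. Time passes only in rows, so rows that do not move let the fingers close. It prints the time, the measured TCP pose, the force, the opening and the grip force at its end. No shift or turn number may pass 1 either way. Input that does not fit is refused with a message, and nothing moves.
- probe_bus.state(): the state, without advancing time (a new reading comes with each control period).
- viewer.read_camera(name): name is "scene" or "side" or "wrist"; returns a dict with "img" (480x640x3 uint8, red, green, blue), "camera_matrix" (3x3 intrinsics, pixels), "R" (3x3) and "t" (3): a world point X has camera coordinates R X + t. Camera axes: x right, y down, z forward; pixel columns grow to the right and rows downward; lengths in m; the calibration is good to about 2 mm. The wrist camera is an equidistant fisheye: a pixel r from the principal point sees the ray r / f radians off the axis. A picture is of the moment at which its call begins. There is no depth.
- ticket.finish_job(): hands the job in; it is judged then, once.
The state is a dict: "t": time; "joint_pos": joint angles; "joint_vel": joint speeds; "joint_torque": joint torques, N m; "position": TCP position; "tcp_rot": TCP orientation; "ft_force": force on the tool from outside, world axes, zero at the start; "moment": the same for the moment, N m; "grip_width": finger opening in m; "gripper_force": force on a finger pad.
Only numpy, scipy, OpenCV 4.12 (cv2) and the standard library are available. Lean on these libraries where they do the work, as an engineer would, in place of code of your own. Each camera call takes 0.05 s, during which the arm holds its last target. There are 200 camera calls.

TASK

Wind the clockwork nut drive: pull its draw bar out to the right until the black grip plate is level with the thin upright index blade (60 mm of travel), without overdrawing it, and let go; the bar stays out and its spring slowly turns the nut, and the bolt with it. Then reach down into the gap behind the bracket's front wall, grip the hidden hexagon bolt head and hold it from turning for at least five seconds while the nut goes on turning. Finish still holding the head, and leave the loose things round the rig where they lie.

Things in the scene. Friction and masses are not known exactly. Their poses are not given: they have to be found in the camera images.
- rig: fixed test rig on an aluminium base: steel U-shaped bracket with a grey drive housing on the robot's side. Origin on the worktop in the middle of the bracket's front wall; its x points away from the robot along the bolt axis, y left, z up; turned by its yaw. Housing: x -81 to -37 mm, y -45 to 45, top z 118 mm; a bush on its right side reaches to y -54 mm
- gap (a point): middle of the gap's mouth in the bracket, level with the wall tops (z = 135 mm, rig x = 27 mm, y = 0). The gap, 46 mm wide along rig x, lies between two upright walls 8 mm thick and 110 mm wide along rig y; it is open at the top and at both ends; its floor is 117 mm below this point
- index (a point): top of the thin dark upright index blade on the base (3 mm thick along rig y), at z = 75 mm, rig x = -99 mm, y = -175 mm: the mark. The bar is drawn to the mark when the middle of the grip plate has the same rig y
- drawbar (a joint): travel of the draw bar out of the housing, m: 0 fully in, grows as it is pulled to the right along rig -y; end stop 0.080. At 0.060 the grip plate is level with the index blade. Pulling takes 15 to 17 N (10 N of it friction, which keeps the bar where it is left; the rest is the drive's spring); pushing it back takes 4 N or more
- grip_plate (a point): point in the black upright grip plate on the bar's end: plate 12 mm thick along rig y, 30 mm wide along rig x, z = 74 to 126 mm; this point is at its middle, 22 mm below its top edge (z = 104 mm). Grip it from above across its thickness. With the bar in it is at rig x = -58, y = -115 mm
- bolt: steel bolt; origin at the centre of its hexagon head in the gap: rig x = 27 mm, y = 0, z = 105 mm. Head 30 mm across flats, 34.6 over corners, 14 mm thick along rig x (bolt axis). At rig-relative roll 0 two flats face rig +y and -y; starts turned up to 0.5 rad. Only thread friction (0.03 N m) ties it to the nut: closing fingers square its flats to themselves
- nut (a joint): turn of the nut on the robot's side of the front wall, rad: 0 at the start; once the bar is drawn it turns by itself to larger values, slowly, at about 0.045 rad/s (about 0.035 while the bolt head is held), for more than 40 s. Holding the bolt does not stop it; unheld, the bolt turns along with it
- hex_driver: loose hex driver 195 mm long, lying in front of the rig (bystander); origin under its middle
- lens_mount: loose black round lens mount, 42 mm diameter, 12 mm high, left of the bracket (bystander); origin under its middle
- petri_dish: loose petri dish, 58 mm diameter, 16 mm high, left of the drive housing (bystander); origin under its middle

How it is judged:
On the way, in this order (a step that is already met when the one before it is completed fails the run):
1. the draw bar is pulled out to the index blade (60 mm, within 6 mm) and let go (value of joint drawbar between 0.054 and 0.066 m and distance between the grasp point and grip_plate above 0.04 m), for 0.2 s.
2. the bolt head is gripped and does not turn for five seconds while the drive turns the nut (contact force between the fingers and bolt above 5 N and angular speed of bolt below 0.02 rad/s and velocity of joint nut above 0.015 rad/s and distance between the grasp point and bolt below 0.035 m), for 5 s.
At the end, for the whole second after the job is handed in: The fingers still grip the bolt head (over 5 N, TCP within 35 mm of the head's centre), the bolt stands still (under 0.02 rad/s) while the nut goes on turning (over 0.015 rad/s), and the draw bar is still out at the mark (53 to 67 mm) (all of step 2 and value of joint drawbar between 0.053 and 0.067 m); the arm keeps its last pose, push and grip.
It fails at once if the draw bar is overdrawn by more than 12 mm past the index blade (value of joint drawbar above 0.072 m).
It fails at once if a loose bystander is pushed away by more than 40 mm (distance of any of hex_driver, lens_mount, petri_dish from where it was at the start of the episode above 0.04 m).
It also fails if it takes over 56 s, if anything falls off the work surface, if the arm or the gripper's body presses on something with over 40 N, if the wrist force passes 120 N, or if a joint passes its speed limit or range.

## Working session

There is one attempt and no reset: what is moved stays moved. The work goes in short steps, Python scripts to look and compute and a shell command to move; the robot and the scene stay as the last step left them, time stands still between calls to the robot, and variables do not carry over. Pictures are saved under pics/ and viewed, at most 10 in all, crops included, and the job is handed in when it is done.

```bash
ls; mkdir -p pics; python3 - <<'E'
from rig import bot, viewer, probe_bus, ticket
import cv2,pickle
s=probe_bus.state();print(s)
for n in("scene","side","wrist"):
    c=viewer.read_camera(n);pickle.dump(c,open(f"pics/{n}0.pkl","wb"));cv2.imwrite(f"pics/{n}0.png",c["img"][:,:,::-1])
    print(n,c["camera_matrix"],c["R"],c["t"])
E
```

```text
inch.py
pics
rig.py
{'t': 0.0, 'joint_pos': array([-0.02652776,  0.61586681, -0.0126309 ,  1.42484965,  0.00812391,
        1.10339795, -0.04041873]), 'joint_vel': array([-0.00010106, -0.00133363,  0.00095465, -0.00101426,  0.00081539,
       -0.00179928, -0.00137056]), 'joint_torque': array([ 5.37042069e-04, -4.58937871e+01,  2.08912762e-01, -1.65743172e+01,
       -6.11085235e-02,  2.03703978e-02,  2.53581929e-04]), 'position': array([6.49276225e-01, 2.97051963e-05, 2.36331412e-01]), 'tcp_rot': array([-0.00085686,  0.70707164,  0.70714084, -0.00089021]), 'ft_force': array([ 0.42008557, -0.03995682,  0.18660418]), 'moment': array([ 0.00473734,  0.03673825, -0.03481036]), 'gripper_force': 0.0, 'grip_width': 0.09287894158467606}
scene [[564.63525114   0.         323.75491431]
 [  0.         564.63525114 240.54107713]
 [  0.           0.           1.        ]] [[-0.66135128 -0.75000991 -0.00998085]
 [-0.52563768  0.47291255 -0.70714832]
 [ 0.53508832 -0.46242714 -0.70699479]] [0.37328942 0.31117307 0.66680087]
side [[458.36417288   0.         317.60284606]
 [  0.         458.36417288 235.2635919 ]
 [  0.           0.           1.        ]] [[-0.80530713 -0.59283378  0.0053422 ]
 [-0.40459157  0.5429673  -0.73586152]
 [ 0.43334293 -0.59475594 -0.67711098]] [0.43488249 0.26122473 0.74525934]
wrist [[371.64829954   0.         317.33905365]
 [  0.         371.64829954 232.35966002]
 [  0.           0.           1.        ]] [[ 9.99998163e-01  8.27594834e-04 -1.72860805e-03]
 [ 1.26876393e-03 -9.61881125e-01  2.73464972e-01]
 [-1.43639726e-03 -2.73466663e-01 -9.61880409e-01]] [-0.64784738 -0.03321987  0.39117178]
```

View pictures.

View pics/scene0.png

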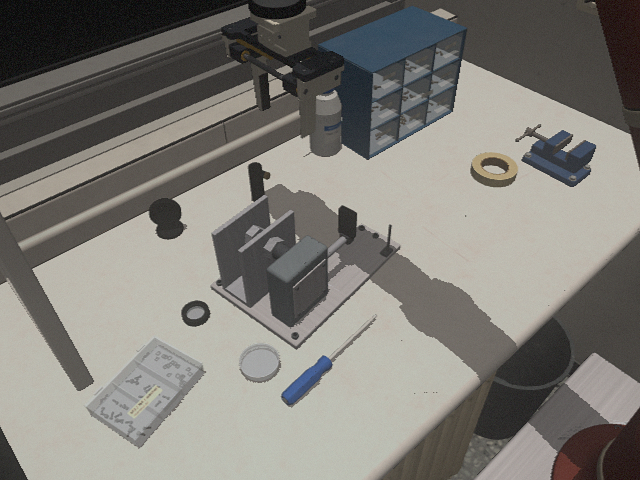

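View pics/wrist0.png

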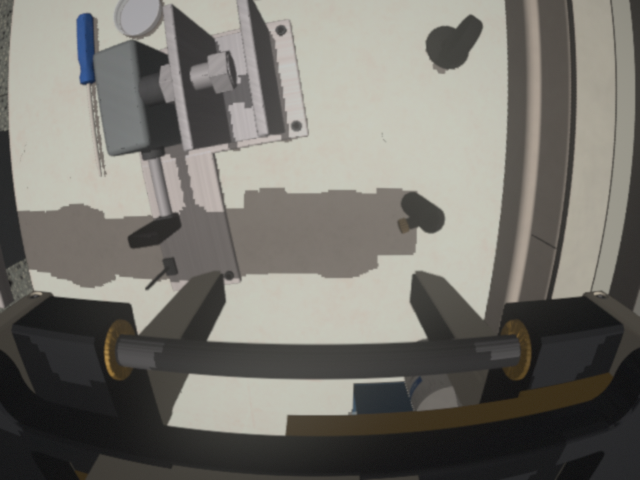

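View pics/side0.png

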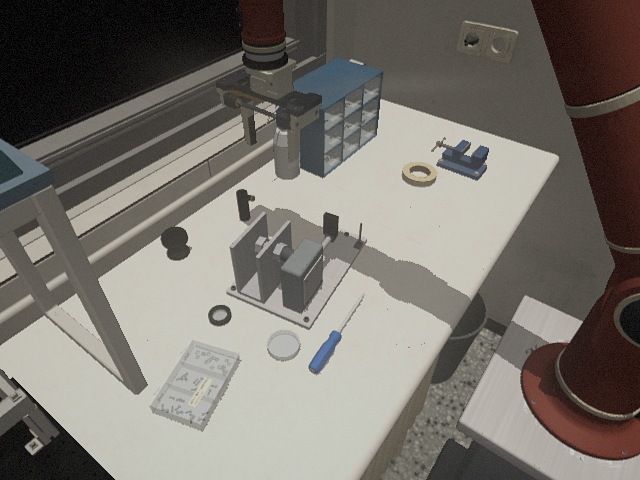

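```bash
python3 - <<'E'
import cv2
a=cv2.imread("pics/scene0.png")[180:350,200:410];b=cv2.imread("pics/wrist0.png")[0:300,70:320]
a=cv2.resize(a,None,fx=3.5,fy=3.5,interpolation=cv2.INTER_CUBIC);b=cv2.resize(b,None,fx=2,fy=2,interpolation=cv2.INTER_CUBIC)
cv2.imwrite("pics/sc.png",a);cv2.imwrite("pics/wc.png",b)
E
```

```text
(no output)
```

View pics/sc.png

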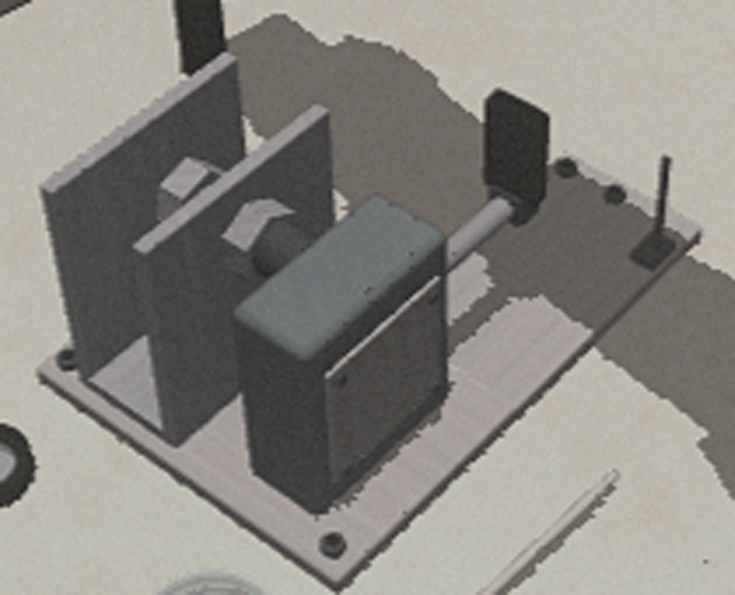

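View pics/wc.png

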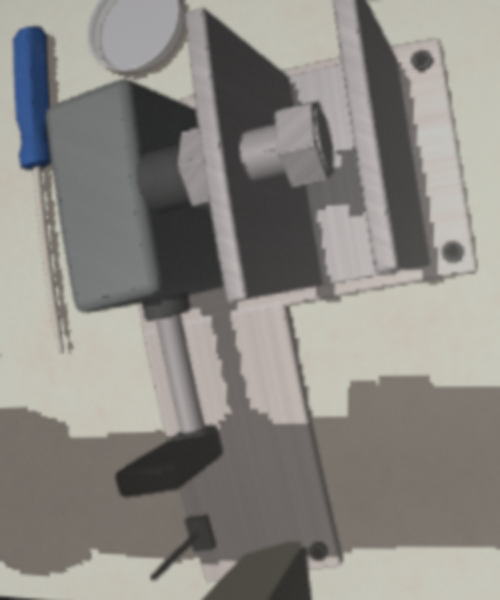

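```bash
cat > h.py <<'E'
import numpy as np,pickle
from scipy.optimize import least_squares
C={n:pickle.load(open(f"pics/{n}0.pkl","rb")) for n in("scene","side","wrist")}
def proj(c,X,fish):
    p=np.asarray(X)@c["R"].T+c["t"];K=c["camera_matrix"]
    xy=p[:,:2]/p[:,2:]
    if fish:
        r=np.linalg.norm(xy,axis=1,keepdims=True);xy=xy/r*np.arctan(r)
    return xy*[K[0,0],K[1,1]]+K[:2,2]
def rigw(v,P):
    P=np.asarray(P,float)/1000;c,s=np.cos(v[2]),np.sin(v[2])
    return np.c_[v[0]+c*P[:,0]-s*P[:,1],v[1]+s*P[:,0]+c*P[:,1],P[:,2]]
E
cat > m.py <<'E'
from h import *
sc=[((4,55,135),(135,243)),((-4,55,135),(149,252)),((4,-55,135),(317,105)),((-4,-55,135),(329,112)),((58,55,135),(41,186)),((50,55,135),(55,192)),((58,-55,135),(226,54)),((50,-55,135),(238,62)),((-99,-175,75),(667,157)),((-58,-115,126),(517,105))]
wr=[((-4,-55,135),(228,301)),((4,-55,135),(244,298)),((-4,55,135),(188,13)),((4,55,135),(205,10)),((50,-55,135),(376,271)),((58,-55,135),(395,268)),((-99,-175,75),(154,578)),((-58,-115,126),(168,463))]
sp=np.array([q for _,q in sc])/3.5+[200,180];wp=np.array([q for _,q in wr])/2+[70,0]
sP=[p for p,_ in sc];wP=[p for p,_ in wr]
def res(v,which):
    o=[]
    if 's' in which:o.append((proj(C["scene"],rigw(v,sP),0)-sp))
    if 'w' in which:o.append((proj(C["wrist"],rigw(v,wP),1)-wp))
    return np.vstack(o)
for w in('s','w','sw'):
    f=least_squares(lambda v:res(v,w).ravel(),[.5,.15,.0],loss='soft_l1');print(w,f.x.round(4))
    print(np.c_[res(f.x,w)].round(1).tolist())
def tri(a,b):
    f=lambda X:np.r_[(proj(C["scene"],X[None],0)-a).ravel(),(proj(C["wrist"],X[None],1)-b).ravel()]
    g=least_squares(f,[.5,.1,.1]);return g.x.round(4),g.fun.round(1)
v=f.x
for n,i,j in(("wall-4-55",3,0),("back50-55",7,4),("wall-4+55",1,2),("index",8,6),("platetop",9,7)):print(n,tri(sp[i],wp[j]),rigw(v,[sP[i]]).round(4))
print("plate/gap/housing",rigw(v,[(-58,-115,104),(27,0,105),(-99,-175,75)]).round(4))
E
python3 m.py
```

```text
s [0.5473 0.1208 0.1631]
[[-0.6, 1.0], [-0.5, 1.1], [0.3, -1.0], [0.9, -0.8], [-0.5, 0.3], [-0.6, 1.0], [-0.1, -1.2], [0.3, -1.3], [0.4, -0.2], [0.7, -0.2]]
w [0.5504 0.1182 0.1573]
[[-0.3, 0.8], [2.2, -0.0], [-2.0, -1.1], [-0.3, -2.8], [0.1, 0.5], [2.2, -0.2], [-0.1, -0.4], [-10.8, 8.8]]
sw [0.5499 0.1185 0.1599]
[[-0.4, -0.8], [-0.3, -0.7], [0.5, -2.5], [1.1, -2.3], [-0.1, -1.5], [-0.3, -0.8], [0.2, -2.6], [0.6, -2.8], [0.5, -1.4], [0.7, -1.6], [-0.7, 0.3], [1.7, -0.6], [-2.8, -1.4], [-1.1, -3.2], [-0.5, -0.3], [1.6, -1.0], [-0.1, -0.6], [-11.1, 8.4]]
wall-4-55 (array([0.5543, 0.064 , 0.1318]), array([ 1.2, -0.4,  0.2, -0.5])) [[0.5547 0.0636 0.135 ]]
back50-55 (array([0.6077, 0.0722, 0.13  ]), array([ 1. , -0.2,  0.2, -0.4])) [[0.608  0.0722 0.135 ]]
wall-4+55 (array([0.5382, 0.1716, 0.1323]), array([-0.2,  0. , -0.1,  0.1])) [[0.5372 0.1722 0.135 ]]
index (array([ 0.4796, -0.0706,  0.0735]), array([ 0.9, -0.7,  0.2, -0.7])) [[ 0.48  -0.07   0.075]]
platetop (array([ 0.5164, -0.0015,  0.1168]), array([-3.2,  2. , -0.7,  1.8])) [[ 0.5109 -0.0042  0.126 ]]
plate/gap/housing [[ 0.5109 -0.0042  0.104 ]
 [ 0.5765  0.1228  0.105 ]
 [ 0.48   -0.07    0.075 ]]
```

Units first: shifts go in shares of 0.25 m and turns go in shares of 2 pi rad. So -0.138 m / 0.25 = -0.552, 0.04 m / 0.25 = 0.16, 1.411 rad / 6.2832 = 0.2246.

```bash
python3 inch.py '{"plan": [[0.05,0,-0.12,0.04,0.0191],[0.05,0,-0.24,0.08,0.0382],[0.05,0,-0.36,0.12,0.0573],[0.05,0,-0.48,0.16,0.0764],[0.05,-0.016,-0.552,0.2,0.0955],[0.05,-0.016,-0.552,0.2,0.1146],[0.05,-0.016,-0.552,0.2,0.1337],[0.05,-0.016,-0.552,0.2,0.1528],[0.05,-0.016,-0.552,0.2,0.1719],[0.05,-0.016,-0.552,0.2,0.191],[0.05,-0.016,-0.552,0.2,0.2101],[0.05,-0.016,-0.552,0.2,0.2246]]}'
python3 - <<'E'
from rig import bot, viewer, probe_bus, ticket
import cv2,pickle
s=probe_bus.state();print(s['position'],s['tcp_rot'],s['grip_width'],s['joint_pos'])
c=viewer.read_camera("wrist");pickle.dump(c,open("pics/wrist1.pkl","wb"));cv2.imwrite("pics/wrist1.png",c["img"][:,:,::-1])
E
```

```text
t: 1.15
position: [0.5118, -0.0038, 0.1873]
tcp_rot: [-0.0, 0.997, 0.077, -0.0]
ft_force: [0.6, -0.1, 0.3]
grip_width: 0.0497
gripper_force: 0.0
[ 0.51177414 -0.00381274  0.18726694] [-4.01490875e-05  9.97012722e-01  7.72370652e-02 -2.59094162e-04] 0.049729151039645515 [-0.29023498  0.48447552  0.37382     1.89154422 -0.23724487  0.80918966
 -1.20686549]
```

View pics/wrist1.png

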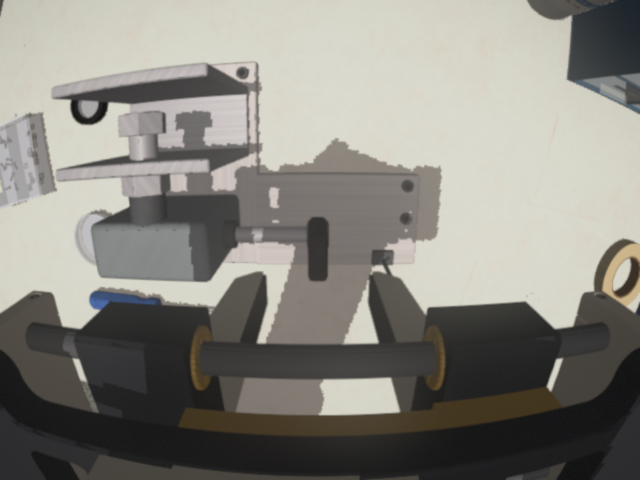

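```bash
python3 - <<'E'
from h import *
c=pickle.load(open("pics/wrist1.pkl","rb"))
for v in((.5499,.1185,.16),(.5473,.1208,.1631)):
    P=[(-73,-121,126),(-73,-109,126),(-43,-121,126),(-43,-109,126),(-58,-115,126),(-99,-175,75),(4,-55,135),(-4,-55,135),(50,-55,135),(58,-55,135)]
    print(proj(c,rigw(v,P),1).round(0).tolist())
E
python3 -c "
import cv2
a=cv2.imread('pics/wrist1.png')[50:300,150:420]
cv2.imwrite('pics/w1c.png',cv2.resize(a,None,fx=2.4,fy=2.4,interpolation=cv2.INTER_CUBIC)+20)"
```

```text
[[327.0, 281.0], [308.0, 282.0], [328.0, 234.0], [307.0, 234.0], [317.0, 258.0], [395.0, 285.0], [208.0, 157.0], [209.0, 172.0], [206.0, 75.0], [206.0, 61.0]]
[[323.0, 284.0], [304.0, 284.0], [323.0, 237.0], [303.0, 237.0], [313.0, 261.0], [392.0, 287.0], [204.0, 161.0], [204.0, 176.0], [201.0, 79.0], [201.0, 65.0]]
```

View pics/w1c.png

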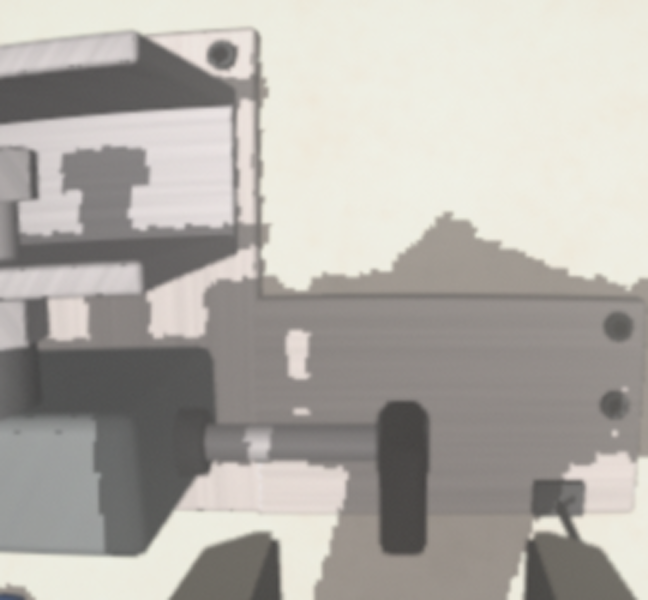

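```bash
python3 inch.py '{"plan": [[0.05,0,0,0.12,0],[0.05,0,0,0.24,0],[0.05,0,0,0.324,0],[0.05,0,0,0.324,0],[0.0,0,0,0.324,0],[0.0,0,0,0.324,0],[0.0,0,0,0.324,0],[0.0,0,0,0.324,0],[0.0,0,0,0.324,0],[0.0,0,0,0.324,0]]}'
```

```text
t: 2.03
position: [0.5124, -0.004, 0.1072]
tcp_rot: [-0.0, 0.997, 0.08, 0.001]
ft_force: [-0.1, -0.3, -0.6]
grip_width: 0.0148
gripper_force: 0.0
```

```bash
python3 inch.py '{"plan": [[0.0,0,0,0,0],[0.0,0,0,0,0],[0.0,0,0,0,0]]}'
```

```text
t: 2.28
position: [0.5123, -0.0038, 0.1071]
tcp_rot: [-0.0, 0.997, 0.08, 0.0]
ft_force: [0.2, 0.8, 5.2]
grip_width: 0.012
gripper_force: 30.0
```

In the tool's units: 0.06 m / 0.25 = 0.24, 0.058 m / 0.25 = 0.232.

```bash
python3 inch.py '{"plan": [[0,0,0.024,0,0],[0,0,0.048,0,0],[0,0,0.072,0,0],[0,0,0.096,0,0],[0,0,0.12,0,0],[0,0,0.144,0,0],[0,0,0.168,0,0],[0,0,0.192,0,0],[0,0,0.216,0,0],[0,0,0.232,0,0],[0,0,0.24,0,0],[0,0,0.24,0,0]]}'
```

```text
t: 3.28
position: [0.5202, -0.0547, 0.1069]
tcp_rot: [-0.006, 0.997, 0.083, -0.002]
ft_force: [-4.5, 14.4, 12.4]
grip_width: 0.0123
gripper_force: 30.1
```

In the tool's units: 0.008 m / 0.25 = 0.032, 0.006 m / 0.25 = 0.024.

```bash
python3 inch.py '{"plan": [[0,0,0.012,0,0],[0,0,0.024,0,0],[0,0,0.032,0,0],[0,0,0.032,0,0],[0,0,0.032,0,0]]}'
```

```text
t: 3.7
position: [0.5214, -0.0621, 0.1069]
tcp_rot: [-0.006, 0.997, 0.083, -0.002]
ft_force: [-4.2, 14.2, 12.1]
grip_width: 0.0121
gripper_force: 30.1
```

In the tool's units: -0.007 m / 0.25 = -0.028, -0.004 m / 0.25 = -0.016.

```bash
python3 inch.py '{"plan": [[0,0,-0.016,0,0],[0,0,-0.028,0,0],[0,0,-0.028,0,0]]}'; python3 inch.py '{"plan": [[0.045,0,0,0,0],[0.045,0,0,0,0],[0.045,0,0,0,0],[0.045,0,0,0,0],[0.045,0,0,-0.12,0],[0.045,0,0,-0.24,0],[0.06,0,0,-0.34,0],[0.07,0,0,-0.34,0]]}'
python3 - <<'E'
from rig import bot, viewer, probe_bus, ticket
import cv2,pickle
s=probe_bus.state();print(s['position'],s['tcp_rot'],s['grip_width'])
c=viewer.read_camera("wrist");pickle.dump(c,open("pics/wrist2.pkl","wb"));cv2.imwrite("pics/wrist2.png",c["img"][:,:,::-1])
c=viewer.read_camera("scene");pickle.dump(c,open("pics/scene2.pkl","wb"));cv2.imwrite("pics/scene2.png",c["img"][:,:,::-1])
E
```

```text
t: 3.95
position: [0.5214, -0.062, 0.107]
tcp_rot: [-0.001, 0.997, 0.081, -0.0]
ft_force: [-2.1, 3.6, 8.0]
grip_width: 0.0118
gripper_force: 30.0
t: 4.62
position: [0.5248, -0.0655, 0.196]
tcp_rot: [0.001, 0.997, 0.079, 0.005]
ft_force: [0.1, -1.0, 1.3]
grip_width: 0.0542
gripper_force: 0.0
[ 0.52475687 -0.06551017  0.19598079] [0.00110871 0.9968261  0.07945341 0.00486356] 0.05416074060492627
```

View pics/wrist2.png

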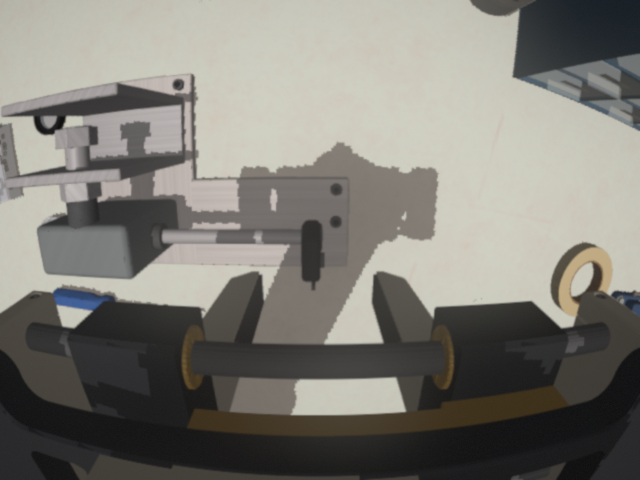

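In the tool's units: -0.178 m / 0.25 = -0.712, -0.142 m / 0.25 = -0.568.

```bash
python3 inch.py '{"plan": [[0.07,0.064,-0.144,0,0],[0.07,0.128,-0.284,0,0],[0.07,0.192,-0.428,0,0],[0.07,0.256,-0.568,0,0],[0.07,0.324,-0.712,0,0],[0.07,0.324,-0.712,0,0],[0.07,0.324,-0.712,0,0],[0.07,0.324,-0.712,0,0]]}'
python3 - <<'E'
from rig import bot, viewer, probe_bus, ticket
import cv2,pickle
from h import *
s=probe_bus.state();print(s['position'],s['tcp_rot'],s['grip_width'])
c=viewer.read_camera("wrist");pickle.dump(c,open("pics/wrist3.pkl","wb"));cv2.imwrite("pics/wrist3.png",c["img"][:,:,::-1])
v=(.5499,.1185,.16)
print(proj(c,rigw(v,[(4,-55,135),(4,55,135),(50,-55,135),(50,55,135),(20,0,105),(34,0,105)]),1).round(0).tolist())
E
```

```text
t: 5.38
position: [0.5723, 0.1234, 0.1897]
tcp_rot: [0.001, 0.997, 0.08, -0.002]
ft_force: [-0.3, -0.8, -0.1]
grip_width: 0.07
gripper_force: 0.0
[0.57230524 0.12340953 0.18973547] [ 8.72942352e-04  9.96822832e-01  7.96263423e-02 -1.76801180e-03] 0.07002235165002596
[[409.0, 289.0], [229.0, 289.0], [415.0, 215.0], [223.0, 215.0], [319.0, 249.0], [319.0, 228.0]]
```

View pics/wrist3.png

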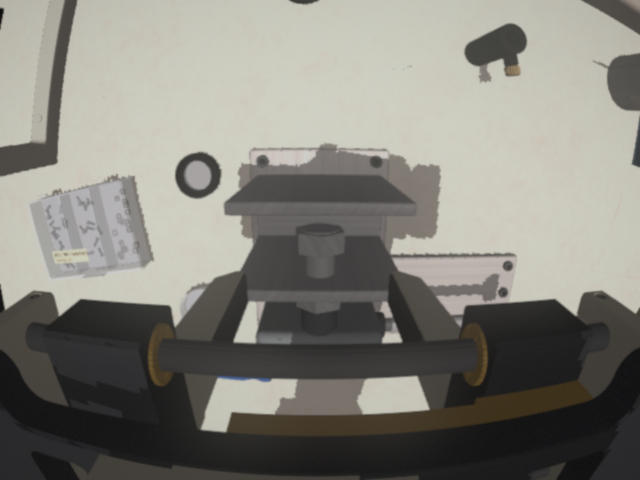

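In the tool's units: 0.085 m / 0.25 = 0.34, 0.075 m / 0.25 = 0.3.

```bash
python3 inch.py '{"plan": [[0.07,0.016,0.004,0,0],[0.07,0.016,0.004,0.08,0],[0.07,0.016,0.004,0.16,0],[0.07,0.016,0.004,0.24,0],[0.07,0.016,0.004,0.3,0],[0.07,0.016,0.004,0.34,0],[0.07,0.016,0.004,0.34,0]]}'
```

```text
t: 6.02
position: [0.5761, 0.1224, 0.1044]
tcp_rot: [0.001, 0.997, 0.079, -0.002]
ft_force: [-0.4, 0.5, -0.7]
grip_width: 0.0701
gripper_force: 0.0
```

```bash
python3 inch.py '{"plan": [[0.02,0,0,0,0],[0.02,0,0,0,0],[0.02,0,0,0,0],[0.02,0,0,0,0],[0.02,0,0,0,0],[0.02,0,0,0,0],[0.02,0,0,0,0],[0.02,0,0,0,0],[0.02,0,0,0,0],[0.02,0,0,0,0],[0.02,0,0,0,0],[0.02,0,0,0,0]]}'
```

```text
t: 7.02
position: [0.5779, 0.1229, 0.1068]
tcp_rot: [0.001, 0.997, 0.079, 0.0]
ft_force: [-0.6, -4.5, 4.1]
grip_width: 0.03
gripper_force: 30.0
```

```bash

python3 inch.py '{"plan": [[0.02,0,0,0,0],[0.02,0,0,0,0],[0.02,0,0,0,0],[0.02,0,0,0,0],[0.02,0,0,0,0],[0.02,0,0,0,0],[0.02,0,0,0,0],[0.02,0,0,0,0],[0.02,0,0,0,0],[0.02,0,0,0,0],[0.02,0,0,0,0],[0.02,0,0,0,0]]}'
python3 inch.py '{"plan": [[0.02,0,0,0,0],[0.02,0,0,0,0],[0.02,0,0,0,0],[0.02,0,0,0,0],[0.02,0,0,0,0],[0.02,0,0,0,0],[0.02,0,0,0,0],[0.02,0,0,0,0],[0.02,0,0,0,0],[0.02,0,0,0,0],[0.02,0,0,0,0],[0.02,0,0,0,0]]}'
python3 inch.py '{"plan": [[0.02,0,0,0,0],[0.02,0,0,0,0],[0.02,0,0,0,0],[0.02,0,0,0,0],[0.02,0,0,0,0],[0.02,0,0,0,0],[0.02,0,0,0,0],[0.02,0,0,0,0],[0.02,0,0,0,0],[0.02,0,0,0,0],[0.02,0,0,0,0],[0.02,0,0,0,0]]}'
python3 inch.py '{"plan": [[0.02,0,0,0,0],[0.02,0,0,0,0],[0.02,0,0,0,0],[0.02,0,0,0,0],[0.02,0,0,0,0],[0.02,0,0,0,0],[0.02,0,0,0,0],[0.02,0,0,0,0],[0.02,0,0,0,0],[0.02,0,0,0,0],[0.02,0,0,0,0],[0.02,0,0,0,0]]}'
python3 inch.py '{"plan": [[0.02,0,0,0,0],[0.02,0,0,0,0],[0.02,0,0,0,0],[0.02,0,0,0,0],[0.02,0,0,0,0],[0.02,0,0,0,0],[0.02,0,0,0,0],[0.02,0,0,0,0],[0.02,0,0,0,0],[0.02,0,0,0,0],[0.02,0,0,0,0],[0.02,0,0,0,0]]}'
python3 inch.py '{"plan": [[0.02,0,0,0,0],[0.02,0,0,0,0],[0.02,0,0,0,0],[0.02,0,0,0,0],[0.02,0,0,0,0],[0.02,0,0,0,0],[0.02,0,0,0,0],[0.02,0,0,0,0],[0.02,0,0,0,0],[0.02,0,0,0,0],[0.02,0,0,0,0],[0.02,0,0,0,0]]}'
python3 inch.py '{"plan": [[0.02,0,0,0,0],[0.02,0,0,0,0],[0.02,0,0,0,0],[0.02,0,0,0,0],[0.02,0,0,0,0],[0.02,0,0,0,0],[0.02,0,0,0,0],[0.02,0,0,0,0],[0.02,0,0,0,0],[0.02,0,0,0,0],[0.02,0,0,0,0],[0.02,0,0,0,0]]}'
python3 - <<'E'
from rig import bot, viewer, probe_bus, ticket
import cv2
c=viewer.read_camera("scene")["img"][:,:,::-1]
a=cv2.imread("pics/scene2.png")[180:350,200:410]
o=cv2.hconcat([a,c[180:350,200:410].copy()])
cv2.imwrite("pics/end.png",cv2.resize(o,None,fx=1.9,fy=1.9,interpolation=cv2.INTER_CUBIC))
E
```

```text
t: 8.02
position: [0.5779, 0.123, 0.1068]
tcp_rot: [0.001, 0.997, 0.079, 0.0]
ft_force: [0.4, -4.7, 4.8]
grip_width: 0.0298
gripper_force: 30.0
t: 9.02
position: [0.5779, 0.123, 0.1068]
tcp_rot: [0.001, 0.997, 0.079, 0.0]
ft_force: [0.1, -5.4, 4.5]
grip_width: 0.0303
gripper_force: 30.0
t: 10.02
position: [0.5779, 0.123, 0.1068]
tcp_rot: [0.001, 0.997, 0.079, 0.0]
ft_force: [1.1, -5.3, 4.4]
grip_width: 0.0303
gripper_force: 30.0
t: 11.02
position: [0.5779, 0.123, 0.1068]
tcp_rot: [0.001, 0.997, 0.079, 0.0]
ft_force: [0.7, -5.5, 4.8]
grip_width: 0.0298
gripper_force: 30.0
t: 12.02
position: [0.5779, 0.123, 0.1068]
tcp_rot: [0.001, 0.997, 0.079, 0.0]
ft_force: [0.8, -5.8, 5.6]
grip_width: 0.0298
gripper_force: 30.0
t: 13.02
position: [0.5779, 0.123, 0.1068]
tcp_rot: [0.001, 0.997, 0.079, 0.0]
ft_force: [0.2, -5.8, 4.9]
grip_width: 0.03
gripper_force: 30.0
t: 14.02
position: [0.5779, 0.123, 0.1068]
tcp_rot: [0.001, 0.997, 0.079, 0.0]
ft_force: [-0.3, -5.7, 4.6]
grip_width: 0.0302
gripper_force: 30.0
```

View pics/end.png

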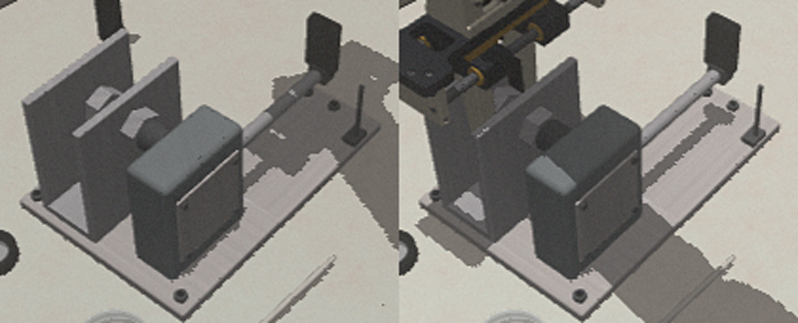

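The bar is still out, with the plate at the same offset in both halves of the picture (about (323,45) and (722,45)). The nut has turned, the fingers hold the head at 30 mm, and the bystanders are where they were.

```bash
python3 -c "
from rig import bot, viewer, probe_bus, ticket
print(ticket.finish_job())"
```

```text
the job is handed in; nothing more can be done
None
```

The job is handed in, but no verdict came back: I pulled the draw bar about 59 mm to the index blade and let go, then gripped the bolt head across its flats (30 N, 30 mm opening) for over 7 s while the nut turned, and was still holding it at hand-in at about 14 s, with the loose things not touched.

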